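# Kit the good spare parts for a power-supply repair

### The arm

A 6-joint arm with a two-finger parallel gripper is mounted at the origin on the work surface. World frame = base frame: x ahead of the robot, y to its left, z up, the work surface at z = 0. Lengths are in mm, angles in rad, forces in N, time in s.
With the tool pointing down it reaches from about 325 to 1000 mm from the base axis. Payload 5.1 kg.
Tool frame: the origin (TCP) lies at the centre of the arm's flange, where the gripper is bolted on; the fingertips stand 173 mm ahead of it and the grasp point (between the pads) lies 155 mm ahead of it; y points along the fingers, x is the direction in which the jaws open and shut, and the axes are right-handed (so a half turn about y gives the same grasp; the last joint's range is limited). The gripper opens to 85 mm and grips with 20 to 120 N. Pads are 22 mm wide; open, the fingers measure 114 mm over their backs; the gripper's body (76 mm by 85 mm) begins 54 mm behind the grasp point. The pads swing forward as they close: fully open they stand 13 mm farther back than shut.
Start: joints at [1.196, 0.124, 1.65, -0, 1.367, -0.083], TCP at [187.011, 622.505, 404.722] pointing down, gripper open.
Joint ranges: [-2.61, 2.61], [-1.02, 2.33], [0.03, 2.71], [-1.35, 4.49], [0.32, 2.68], [-2.91, 2.91]. Speed limits (rad/s): [2.57, 2.57, 3.14, 3.14, 3.14, 3.14].

### API

Orientations are given as [roll, pitch, yaw] about the fixed x, y, z axes, in that order (R = Rz(yaw) Ry(pitch) Rx(roll)).
In Python, from cell import bot, cams, order gives the robot as it stands.
- The arm moves only by the tool apply_moves, never from a script. Its argument "rows" is a list of rows, each a list of 7 numbers: the shift along the tool's x, y, z in m, then the turn, a rotation vector about the tool's x, y, z in rad, then the opening in per cent of the stroke, from 0 (shut) to 100 (fully open). A call has 1 to 8 rows; each row is the pose to reach, as a shift and turn from the pose measured when the call began, along the tool's axes at that moment; what a row does not reach only later rows make up. A row lasts 1/10 s, in which the tool goes at most 50 mm and 8.59 degrees, less where a joint would pass 70% of its speed; a pose out of reach is approached as far as the arm can. A call with a gripper value outside its range is refused whole. The fingers move at their own pace and stop on an object; "newtons" is the grip in N (left out, the last holds). Time passes only in rows, so rows that repeat a pose let the fingers close. It gives the time, the measured TCP pose, the force and the opening at its end, in the units of the state.
- bot.sense(): the state, without advancing time (a new reading comes with each control period).
- cams.read_camera(name): name is "side" or "top"; returns a dict with "image" (400x640x3 uint8, blue, green, red), "intrinsics" (3x3 intrinsics, pixels), "dist_coeffs" ([k1, k2, p1, p2, k3] as OpenCV has them; the pictures are not rectified), "rvec" (rotation vector, rad) and "tvec" (3), from world to camera coordinates, as OpenCV has them. Camera axes: x right, y down, z forward; pixel columns grow to the right and rows downward; lengths in mm; the calibration is good to about 2 mm. A picture is of the moment at which its call begins. There is no depth.
- order.hand_in(): hands the job in, once; it reports no verdict.
The state is a dict: "clock": time; "qpos": joint angles; "qd": joint speeds; "effort": joint torques, N m; "tcp_pos": TCP position; "tool_rot": TCP orientation; "wrist_force": force on the tool from outside, world axes, zero at the start; "moment": the same for the moment, N m; "grip_width": opening from 0.0 (shut) to 1.0 (fully open).
Only numpy, scipy, OpenCV 4.12 (cv2) and the standard library are available. Lean on these libraries where they do the work, as an engineer would, in place of code of your own. Each camera call takes 0.05 s, during which the arm holds its last target.

### The job

Put together the repair kit: set each of the four good parts upright in the middle of the round tray pad of its own colour - the silver-topped blue capacitor on blue, the yellow transformer on yellow, the green ring choke on green and the clean red film capacitor on red - setting them down, not dropping them. Leave the blown blue capacitor with the brown bulged top and the scorched red capacitor where they stand, undisturbed.

Things in the scene. Friction and masses are not known exactly. Their poses are not given: they have to be found in the camera images.
- capacitor_mid (a point): good blue capacitor: upright can 40 mm across, 50 mm high, blue sleeve, flat bright silver top. The point is at its centre, half-way up (25 mm above its underside); z up along the can. About 90 g.
- transformer_mid (a point): small transformer: yellow-taped winding block 32 (x) by 38 (y) by 36 (z) mm, with black core ends sticking out 8 mm on both x sides (48 mm over all in x, core 24 mm wide, 30 mm high). The point is at its centre, half-way up (18 mm above its underside); z up. Grip it across y, on the yellow faces, 38 mm apart. About 120 g.
- choke_mid (a point): ring choke: green ring with copper wire turns, lying flat, 46 mm outside, 20 mm hole, 28 mm high. The point is at its centre, half-way up (14 mm above its underside); z up along the ring's axis. About 100 g.
- film_cap_mid (a point): good red film capacitor: plain clean red block 46 (x) by 28 (y) by 36 (z) mm. The point is at its centre, half-way up (18 mm above its underside); z up. About 60 g.
- blown_capacitor_mid (a point): blown capacitor, to be left alone: blue can of the same size as the good one, but its top is bulged and covered with brown-black crust. The point is on its axis 25 mm above its underside; 58 mm high with the bulge.
- burnt_film_cap_mid (a point): burnt film capacitor, to be left alone: red block of the same size as the good one (46 x 28 x 36 mm) with a black scorch mark on its top and sides. The point is at its centre, half-way up.
- pocket_blue_pad (a point): round blue pad, 70 mm across, in the middle of a square black pocket of the grey kit tray; the point is the centre of its top face, 8 mm above the bench, z up, x and y along the pocket's sides. Fixed. Pockets: 92 mm square, walls 3 mm thick, tops 3 mm above the pad, two by two at 94 mm pitch in the tray (206 mm square, rim 5 mm above the pads). Tray place, turn and pocket order vary.
- pocket_yellow_pad (a point): round yellow pad, 70 mm across, in the middle of a square black pocket of the grey kit tray; the point is the centre of its top face, 8 mm above the bench, z up, x and y along the pocket's sides. Fixed. Pockets: 92 mm square, walls 3 mm thick, tops 3 mm above the pad, two by two at 94 mm pitch in the tray (206 mm square, rim 5 mm above the pads). Tray place, turn and pocket order vary.
- pocket_green_pad (a point): round green pad, 70 mm across, in the middle of a square black pocket of the grey kit tray; the point is the centre of its top face, 8 mm above the bench, z up, x and y along the pocket's sides. Fixed. Pockets: 92 mm square, walls 3 mm thick, tops 3 mm above the pad, two by two at 94 mm pitch in the tray (206 mm square, rim 5 mm above the pads). Tray place, turn and pocket order vary.
- pocket_red_pad (a point): round red pad, 70 mm across, in the middle of a square black pocket of the grey kit tray; the point is the centre of its top face, 8 mm above the bench, z up, x and y along the pocket's sides. Fixed. Pockets: 92 mm square, walls 3 mm thick, tops 3 mm above the pad, two by two at 94 mm pitch in the tray (206 mm square, rim 5 mm above the pads). Tray place, turn and pocket order vary.
There are look-alikes about, which are no part of the job. Of the things that look like the part that bears transformer_mid, take the one that is farthest to the robot's right at the start.

How it is judged (in metres and radians):
At the end, for the whole second after the job is handed in: Each good part rests upright (within 0.15 rad) on the pad of its own colour, its centre within 15 mm of the pad's centre horizontally and its height within 5 mm of standing on the pad, released and at rest; the blown and the burnt capacitor are within 15 mm of where they stood at the start (horizontal distance between capacitor_mid and pocket_blue_pad below 0.015 m and z of capacitor_mid in the frame of pocket_blue_pad between 0.02 and 0.03 m and angle between each of capacitor_mid, transformer_mid, choke_mid, film_cap_mid's own z axis and vertical below 0.15 rad and linear speed of each of capacitor, transformer, choke, film_cap below 0.01 m/s and horizontal distance between transformer_mid and pocket_yellow_pad below 0.015 m and z of transformer_mid in the frame of pocket_yellow_pad between 0.013 and 0.023 m and horizontal distance between choke_mid and pocket_green_pad below 0.015 m and z of choke_mid in the frame of pocket_green_pad between 0.009 and 0.019 m and horizontal distance between film_cap_mid and pocket_red_pad below 0.015 m and z of film_cap_mid in the frame of pocket_red_pad between 0.013 and 0.023 m and distance of each of blown_capacitor_mid, burnt_film_cap_mid from where it was at the start of the episode below 0.015 m); the robot touches nothing.
It fails at once if a good part is dropped (falls freely with its underside more than 3 cm over the bench) ((height (world z) of capacitor_mid above 0.055 m and contact force between capacitor and anything else below 0.02 N) or (height (world z) of transformer_mid above 0.048 m and contact force between transformer and anything else below 0.02 N) or (height (world z) of choke_mid above 0.044 m and contact force between choke and anything else below 0.02 N) or (height (world z) of film_cap_mid above 0.048 m and contact force between film_cap and anything else below 0.02 N)).
It fails at once if the blown or the burnt capacitor is disturbed (moved more than 15 mm) (distance of any of blown_capacitor_mid, burnt_film_cap_mid from where it was at the start of the episode above 0.015 m).
It also fails if it takes over 104 s, if anything falls off the work surface, if the arm or the gripper's body presses on something with over 40 N, if the wrist force passes 120 N, or if a joint passes its speed limit or range.

## Working session

There is one attempt and no reset: what is moved stays moved. The work goes in short steps, Python scripts to look and compute and a tool call to move; the robot and the scene stay as the last step left them, time stands still between calls to the robot, and variables do not carry over. Pictures are saved under pics/ and viewed, and the job is handed in when it is done.

Besides the shell and the picture viewer there is one more tool, called after ">>>" by a JSON object that holds its "name" and its "arguments". apply_moves: Moves the arm, as the interface text tells. Its arguments: {"type":"object","properties":{"rows":{"type":"array","items":{"type":"array","items":{"type":"number"}}},"newtons":{"type":"number"}},"required":["rows"]}

```bash
ls; mkdir -p pics; python3 - <<'E'
from cell import bot,cams,order
import cv2,numpy as np
print(bot.sense())
for n in("top","side"):
    d=cams.read_camera(n); cv2.imwrite(f"pics/{n}0.png",d["image"])
    R=cv2.Rodrigues(np.array(d["rvec"],float))[0]
    print(n,d["intrinsics"],d["dist_coeffs"],(-R.T@np.array(d["tvec"]).reshape(3)),R)
E
```

```text
pics
{'clock': 0.0, 'qpos': array([ 1.19641953e+00,  1.24562200e-01,  1.65167949e+00, -6.30524120e-06,
        1.36747251e+00, -8.26148236e-02]), 'qd': array([ 0.00174075, -0.0015421 ,  0.00071765,  0.00152292, -0.00036883,
        0.00143392]), 'effort': array([ 2.39577123e-03, -4.23619473e+01, -3.65450299e+01,  3.34943832e-05,
        7.02951453e-03,  1.20938020e-05]), 'tcp_pos': array([186.91614234, 622.29565712, 403.41241617]), 'tool_rot': array([-1.57062741,  0.00211482,  1.27903581]), 'wrist_force': array([-0.52760432,  0.05693391, -0.12835198]), 'moment': array([-0.0061404 , -0.04103508, -0.0191795 ]), 'grip_width': 1.001545297705347}
top [[492.65404365   0.         319.35512578]
 [  0.         492.65404365 198.50579269]
 [  0.           0.           1.        ]] [-0.09717822  0.          0.          0.          0.        ] [ 429.73028132  -37.66253066 1308.52837891] [[ 0.00452169 -0.99995132 -0.00877037]
 [-0.99638854 -0.00376157 -0.08482764]
 [ 0.08479052  0.00912226 -0.99635704]]
side [[428.41304113   0.         321.29225203]
 [  0.         428.41304113 206.21938393]
 [  0.           0.           1.        ]] [-0.00655118  0.          0.          0.          0.        ] [  48.34683548 -753.15014511  749.00868186] [[ 0.82037071 -0.57153884  0.01830982]
 [-0.34915485 -0.52601099 -0.77550199]
 [ 0.45286067  0.62980616 -0.63107957]]
```

View pics/top0.png

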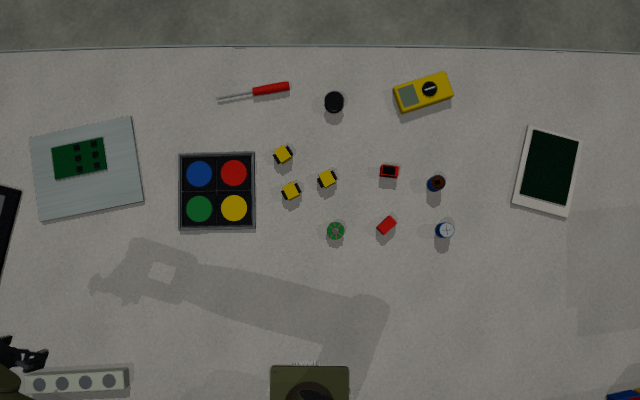

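View pics/side0.png

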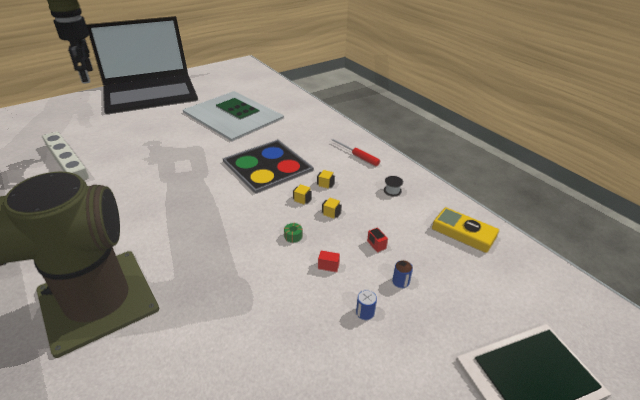

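Three transformers appear in the top view at (283,155), (291,191) and (327,179). The robot's right is −y, which is image right, so (327,179) fits. I'll check it in an enlarged crop.

```bash
python3 - <<'E'
import cv2
t=cv2.imread("pics/top0.png")
c=t[145:245,265:465]; cv2.imwrite("pics/c1.png",cv2.resize(c,None,fx=4,fy=4,interpolation=cv2.INTER_CUBIC))
c=t[145:240,170:265]; cv2.imwrite("pics/c2.png",cv2.resize(c,None,fx=6,fy=6,interpolation=cv2.INTER_CUBIC))
s=cv2.imread("pics/side0.png")
c=s[165:325,270:430]; cv2.imwrite("pics/c3.png",cv2.resize(c,None,fx=3.7,fy=3.7,interpolation=cv2.INTER_CUBIC))
E
```

```text
(no output)
```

View pics/c1.png

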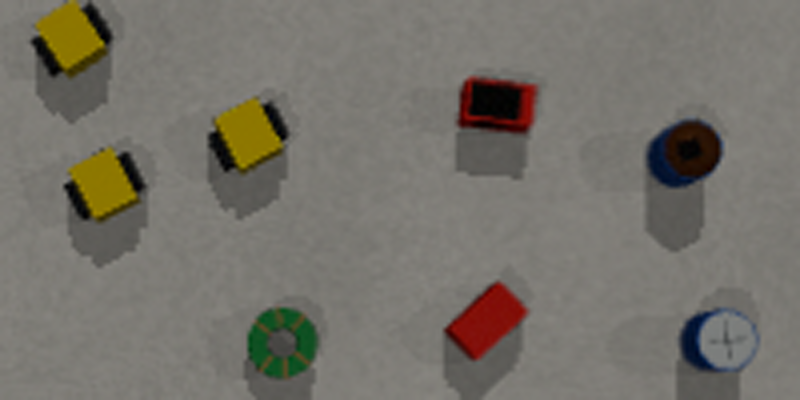

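View pics/c2.png

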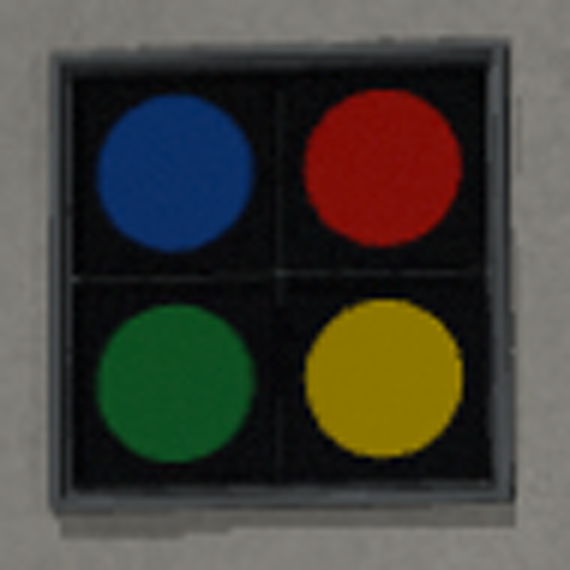

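View pics/c3.png

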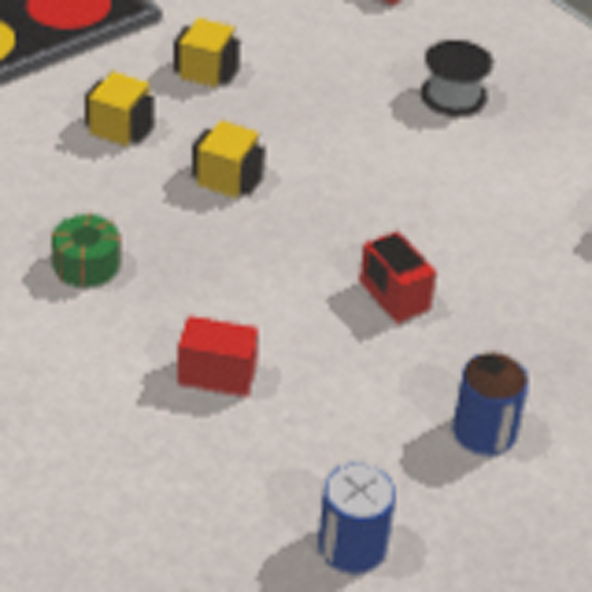

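```bash
cat > h.py <<'E'
import cv2,numpy as np
from cell import bot,cams,order
def cam(n): return cams.read_camera(n)
def bp(d,uv,z):
    R=cv2.Rodrigues(np.array(d["rvec"],float))[0]; t=np.array(d["tvec"],float).reshape(3)
    p=cv2.undistortPoints(np.array(uv,float).reshape(-1,1,2),d["intrinsics"],np.array(d["dist_coeffs"],float)).reshape(-1,2)
    r=np.c_[p,np.ones(len(p))]@R; o=-R.T@t
    return (o+r*((z-o[2])/r[:,2])[:,None])[:,:2]
def proj(d,P):
    return cv2.projectPoints(np.array(P,float).reshape(-1,3),np.array(d["rvec"],float),np.array(d["tvec"],float),d["intrinsics"],np.array(d["dist_coeffs"],float))[0].reshape(-1,2)
def masks(im):
    h=cv2.cvtColor(im,cv2.COLOR_BGR2HSV); H,S,V=[h[...,i].astype(int) for i in range(3)]
    c=(S>110)&(V>40)
    return {"blue":c&(H>95)&(H<130),"yellow":c&(H>18)&(H<36),"green":c&(H>45)&(H<85),"red":c&((H<8)|(H>172))}
def blobs(d,box=None):
    out=[]
    for n,m in masks(d["image"]).items():
        k,l,s,c=cv2.connectedComponentsWithStats(m.astype(np.uint8))
        for i in range(1,k):
            if s[i,4]>40 and (box is None or (box[0]<c[i][0]<box[2] and box[1]<c[i][1]<box[3])):
                pts=np.argwhere(l==i)[:,::-1].astype(np.float32)
                out.append((n,s[i,4],c[i],pts))
    return out
E
python3 - <<'E'
from h import *
for n,box in(("top",(170,145,470,250)),("side",(215,130,430,330))):
    d=cam(n)
    for c,a,ct,pts in blobs(d,box):
        print(n,c,a,ct.round(1),"z8",bp(d,ct,8)[0].round(1),"z18",bp(d,ct,18)[0].round(1),"z25",bp(d,ct,25)[0].round(1))
        if n=="top":
            b=cv2.boxPoints(cv2.minAreaRect(pts)); w=bp(d,b,30); e=np.diff(np.r_[w,w[:1]],axis=0)
            print("    ",[(round(float(np.hypot(*v)),1),round(float(np.degrees(np.arctan2(v[1],v[0]))%180),1)) for v in e[:2]])
    if n=="top": print("silver",bp(d,[265+728.5/4-.5,145+340.5/4-.5],50))
    else: print("silver",bp(d,[270+359/3.7-.5,165+490/3.7-.5],50))
E
```

```text
top blue 548 [198.6 173.5] z8 [606.7 298.6] z18 [605.3 296. ] z25 [604.3 294.2]
     [(67.1, 90.0), (66.4, 1.5)]
top blue 63 [430.7 185.9] z8 [ 575.3 -322.3] z18 [ 574.1 -320.1] z25 [ 573.4 -318.5]
     [(22.6, 116.6), (36.3, 25.9)]
top blue 56 [438.5 229.7] z8 [ 458.8 -341.4] z18 [ 458.6 -339. ] z25 [ 458.4 -337.4]
     [(34.5, 174.8), (17.5, 85.7)]
top yellow 206 [282.3 154. ] z8 [659.5  74. ] z18 [657.7  73.1] z25 [656.5  72.5]
     [(33.6, 124.3), (43.7, 33.8)]
top yellow 203 [326.7 178.3] z8 [594.4 -44.9] z18 [593.1 -44.9] z25 [592.3 -44.8]
     [(34.1, 119.5), (40.9, 29.0)]
top yellow 201 [290.4 190.8] z8 [560.6  51.2] z18 [559.6  50.5] z25 [558.9  50. ]
     [(32.7, 116.9), (40.0, 26.9)]
top yellow 559 [233.5 207.6] z8 [515.2 202.2] z18 [514.6 200.3] z25 [514.1 199. ]
     [(66.0, 90.2), (68.0, 1.0)]
top green 543 [198.6 208.4] z8 [512.7 296.1] z18 [512.  293.5] z25 [511.6 291.7]
     [(66.6, 90.2), (65.6, 1.3)]
top green 98 [332.  229.4] z8 [458.7 -59.4] z18 [458.5 -59.2] z25 [458.3 -59.1]
     [(43.4, 164.2), (27.1, 74.3)]
top green 57 [340.2 231.6] z8 [453.1 -81.1] z18 [452
[... 791 characters left out ...]

side yellow 195 [324.4 178.3] z8 [663.   89.2] z18 [654.7  77.9] z25 [648.9  69.9]
side yellow 215 [300.6 193.3] z8 [564.3  66.4] z18 [557.3  55.3] z25 [552.4  47.6]
side yellow 231 [330. 207.] z8 [597.9 -29.7] z18 [590.5 -39.5] z25 [585.3 -46.3]
side green 216 [246.5 161.7] z8 [511.3 296.8] z18 [505.1 282.6] z25 [500.7 272.7]
side red 211 [365.6 156.3] z8 [844.1 116.2] z18 [833.4 104.4] z25 [825.9  96.2]
side red 257 [288.1 165.7] z8 [608.2 206.2] z18 [600.6 193.3] z25 [595.3 184.2]
side red 230 [377.6 241.1] z8 [ 618.3 -205. ] z18 [ 610.6 -212.4] z25 [ 605.2 -217.5]
side red 371 [328.3 260.7] z8 [ 476.9 -190.6] z18 [ 471.1 -198.2] z25 [ 467.1 -203.5]
silver [[ 458.50805176 -349.62951697]]
```

The side view agrees with the top one: the transformer at side (330,207) is the right-most, with black core ends and a yellow top. The parts are consistent to about 3 mm, so I'll start with the transformer.

```bash
cat > go.py <<'E'
import sys,numpy as np
from cell import bot
from scipy.spatial.transform import Rotation as Ro
x,y,z,yaw=map(float,sys.argv[1:5])
s=bot.sense(); R=Ro.from_euler("xyz",s["tool_rot"]); p=np.array(s["tcp_pos"])
c=np.degrees(s["tool_rot"][2])
yaw=yaw+180*round((c-yaw)/180) if len(sys.argv)<6 else yaw
T=Ro.from_euler("xyz",[-90,0,yaw],degrees=True)
d=R.inv().apply(np.array([x,y,z])-p)/1000; r=(R.inv()*T).as_rotvec()
print(d.round(4),r.round(3),"dist",round(np.linalg.norm(d)*1000),"yaw",c.round(1),"->",yaw,"j6",(np.degrees(np.arctan2(y,x))-yaw).__round__(),"t",s["clock"],"tcp",p.round(1),"tilt",s["tool_rot"].round(3),"g",round(s["grip_width"],3),"F",s["wrist_force"].round(1))
E
python3 go.py 593 -43 280 29
python3 - <<'E'
from h import *
d=cam("top"); print(bp(d,[265+283/4-.4,145+342/4-.4],28))
E
```

```text
[-0.5203  0.1245 -0.5803] [ 0.     0.773 -0.001] dist 789 yaw 73.3 -> 29.0 j6 -33 t 0.2 tcp [187.  622.4 403.9] tilt [-1.571e+00  1.000e-03  1.279e+00] g 0.998 F [-0.2  0.1  0.2]
[[456.57342259 -67.82088244]]
```

>>> {"name": "apply_moves", "arguments": {"rows": [[-0.52,0.124,-0.58,0,0.773,0,100],[-0.52,0.124,-0.58,0,0.773,0,100],[-0.52,0.124,-0.58,0,0.773,0,100],[-0.52,0.124,-0.58,0,0.773,0,100],[-0.52,0.124,-0.58,0,0.773,0,100],[-0.52,0.124,-0.58,0,0.773,0,100],[-0.52,0.124,-0.58,0,0.773,0,100],[-0.52,0.124,-0.58,0,0.773,0,100]], "newtons": 40}}

```text
clock: 1.05
tcp_pos: [393.3, 283.5, 341.7]
tool_rot: [-1.571, -0.0, 0.506]
wrist_force: [1.0, 0.7, 1.0]
grip_width: 1.003
```

```bash
python3 go.py 593 -43 280 29
```

```text
[ 0.0164  0.0619 -0.3823] [0.001 0.    0.   ] dist 388 yaw 29.0 -> 29.0 j6 -33 t 1.05 tcp [393.3 283.5 341.7] tilt [-1.571 -0.     0.506] g 1.003 F [1.  0.7 1. ]
```

Next: 8 more rows to get above the transformer.

>>> {"name": "apply_moves", "arguments": {"rows": [[0.0164,0.062,-0.3823,0,0,0,100],[0.0164,0.062,-0.3823,0,0,0,100],[0.0164,0.062,-0.3823,0,0,0,100],[0.0164,0.062,-0.3823,0,0,0,100],[0.0164,0.062,-0.3823,0,0,0,100],[0.0164,0.062,-0.3823,0,0,0,100],[0.0164,0.062,-0.3823,0,0,0,100],[0.0164,0.062,-0.3823,0,0,0,100]]}}

```text
clock: 1.85
tcp_pos: [593.9, -45.5, 279.4]
tool_rot: [-1.572, 0.0, 0.505]
wrist_force: [-0.4, 0.7, -0.7]
grip_width: 0.998
```

```bash
python3 go.py 593 -43 178 29;  python3 - <<'E'
from h import *
for n,b in(("top",(270,120,400,220)),("side",(250,120,410,260))):
    d=cam(n); c=d["image"][b[1]:b[3],b[0]:b[2]]; cv2.imwrite(f"pics/{n}1.png",cv2.resize(c,None,fx=4,fy=4,interpolation=cv2.INTER_CUBIC))
E
```

```text
[0.0004 0.1014 0.0027] [ 0.001 -0.001 -0.   ] dist 101 yaw 28.9 -> 29.0 j6 -33 t 1.85 tcp [593.9 -45.5 279.4] tilt [-1.572  0.     0.505] g 0.998 F [-0.4  0.7 -0.7]
```

View pics/side1.png

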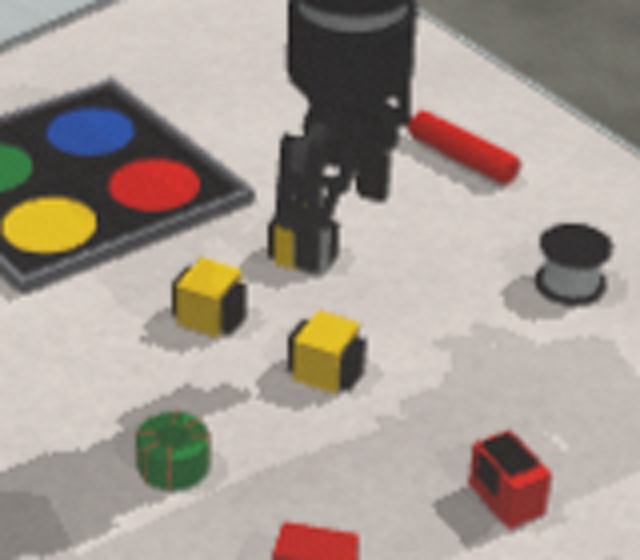

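View pics/top1.png

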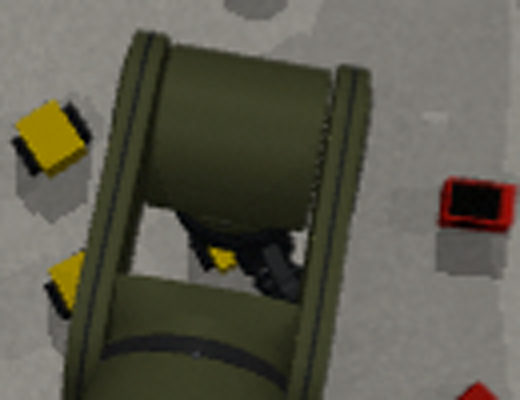

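The side view shows the gripper over the chosen transformer, with no neighbour in its way. Descending and closing.

>>> {"name": "apply_moves", "arguments": {"rows": [[0,0.035,0.002,0,0,0,100],[0,0.07,0.002,0,0,0,100],[0,0.095,0.002,0,0,0,100],[0,0.101,0.002,0,0,0,100],[0,0.101,0.002,0,0,0,100],[0,0.101,0.002,0,0,0,20],[0,0.101,0.002,0,0,0,20],[0,0.101,0.002,0,0,0,20]]}}

```text
clock: 2.75
tcp_pos: [594.2, -45.2, 179.8]
tool_rot: [-1.574, -0.002, 0.502]
wrist_force: [0.3, 0.3, 0.4]
grip_width: 0.514
```

>>> {"name": "apply_moves", "arguments": {"rows": [[0,0,0,0,0,0,20],[0,0,0,0,0,0,20],[0,0,0,0,0,0,20],[0,0,0,0,0,0,20]]}}

```text
clock: 3.15
tcp_pos: [594.3, -45.2, 180.0]
tool_rot: [-1.574, -0.002, 0.502]
wrist_force: [-0.2, 0.4, 1.0]
grip_width: 0.44
```

```bash
python3 go.py 515 202.5 290 29
```

```text
[ 0.0498 -0.1107  0.255 ] [ 0.003 -0.004  0.002] dist 282 yaw 28.7 -> 29.0 j6 -8 t 3.15 tcp [594.3 -45.2 180. ] tilt [-1.574 -0.002  0.502] g 0.44 F [-0.2  0.4  1. ]
```

Opening 0.44 is about 37.4 mm, matching the 38 mm faces. Lifting and carrying.

>>> {"name": "apply_moves", "arguments": {"rows": [[0,-0.03,0,0,0,0,20],[0,-0.07,0,0,0,0,20],[0,-0.1,0,0,0,0,20],[0.01,-0.11,0.05,0,0,0,20],[0.02,-0.11,0.1,0,0,0,20],[0.03,-0.11,0.15,0,0,0,20],[0.04,-0.11,0.2,0,0,0,20],[0.05,-0.11,0.24,0,0,0,20]]}}

```text
clock: 3.95
tcp_pos: [521.0, 191.2, 289.0]
tool_rot: [-1.574, -0.001, 0.502]
wrist_force: [0.7, -0.2, -1.5]
grip_width: 0.437
```

```bash
python3 go.py 515 202.5 190 29
```

```text
[0.     0.0989 0.0131] [ 0.003 -0.004  0.001] dist 100 yaw 28.7 -> 29.0 j6 -8 t 3.95 tcp [521.  191.2 289. ] tilt [-1.574e+00 -1.000e-03  5.020e-01] g 0.437 F [ 0.7 -0.2 -1.5]
```

>>> {"name": "apply_moves", "arguments": {"rows": [[0,0,0.013,0,0,0,20],[0,0.02,0.013,0,0,0,20],[0,0.05,0.013,0,0,0,20],[0,0.08,0.013,0,0,0,20],[0,0.095,0.013,0,0,0,20],[0,0.098,0.013,0,0,0,20],[0,0.1,0.013,0,0,0,20],[0,0.1,0.013,0,0,0,20]]}}

```text
clock: 4.75
tcp_pos: [515.8, 202.4, 190.2]
tool_rot: [-1.574, -0.003, 0.501]
wrist_force: [0.6, -0.2, -0.6]
grip_width: 0.439
```

```bash
python3 go.py 515 202.5 188 29;  python3 - <<'E'
from h import *
for n,b in(("top",(170,120,300,240)),("side",(200,100,360,230))):
    d=cam(n); c=d["image"][b[1]:b[3],b[0]:b[2]]; cv2.imwrite(f"pics/{n}2.png",cv2.resize(c,None,fx=4,fy=4,interpolation=cv2.INTER_CUBIC))
E
```

```text
[-0.0007  0.0022  0.0005] [ 0.003 -0.005  0.003] dist 2 yaw 28.7 -> 29.0 j6 -8 t 4.75 tcp [515.8 202.4 190.2] tilt [-1.574 -0.003  0.501] g 0.439 F [ 0.6 -0.2 -0.6]
```

View pics/side2.png

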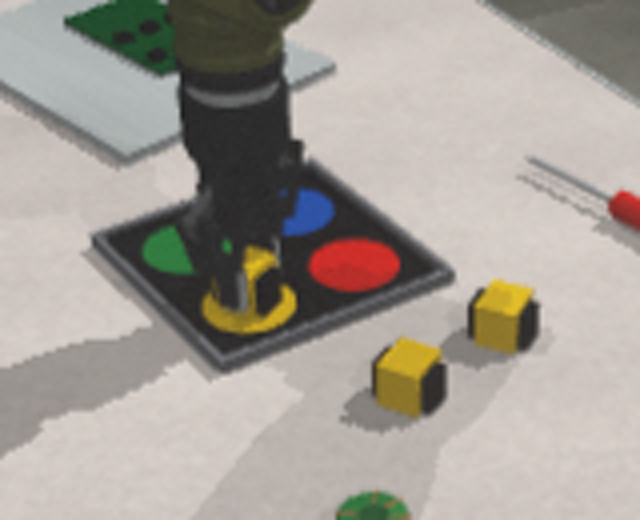

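The side view shows the transformer just above the middle of the yellow pad (crop ~(250,290)). Lowering the last 2–3 mm.

>>> {"name": "apply_moves", "arguments": {"rows": [[0,0.001,0,0,0,0,20],[0,0.002,0,0,0,0,20],[0,0.003,0,0,0,0,20],[0,0.003,0,0,0,0,20]]}}

```text
clock: 5.25
tcp_pos: [516.1, 202.6, 188.1]
tool_rot: [-1.574, -0.005, 0.502]
wrist_force: [-0.1, -0.9, 2.0]
grip_width: 0.441
```

>>> {"name": "apply_moves", "arguments": {"rows": [[0,0,0,0,0,0,60],[0,0,0,0,0,0,65],[0,0,0,0,0,0,65],[0,0,0,0,0,0,65],[0,-0.02,0,0,0,0,65],[0,-0.06,0,0,0,0,65],[0,-0.1,0,0,0,0,100],[0,-0.1,0,0,0,0,100]]}}

```text
clock: 6.05
tcp_pos: [517.7, 203.4, 295.1]
tool_rot: [-1.577, -0.017, 0.502]
wrist_force: [-0.2, 0.8, 0.7]
grip_width: 0.954
```

```bash
python3 go.py 457 -68 278 73
```

```text
[-0.184   0.0154 -0.2086] [ 0.013 -0.772  0.013] dist 279 yaw 28.8 -> 73.0 j6 -81 t 6.05 tcp [517.7 203.4 295.1] tilt [-1.577 -0.017  0.502] g 0.954 F [-0.2  0.8  0.7]
```

```bash
python3 go.py 457 -68 270 29
```

```text
[-0.1842  0.0234 -0.2086] [ 0.006 -0.004  0.017] dist 279 yaw 28.8 -> 29.0 j6 -37 t 6.05 tcp [517.7 203.4 295.1] tilt [-1.577 -0.017  0.502] g 0.954 F [-0.2  0.8  0.7]
```

>>> {"name": "apply_moves", "arguments": {"rows": [[-0.1842,0.023,-0.2086,0.006,0,0.017,100],[-0.1842,0.023,-0.2086,0.006,0,0.017,100],[-0.1842,0.023,-0.2086,0.006,0,0.017,100],[-0.1842,0.023,-0.2086,0.006,0,0.017,100],[-0.1842,0.023,-0.2086,0.006,0,0.017,100],[-0.1842,0.023,-0.2086,0.006,0,0.017,100],[-0.1842,0.023,-0.2086,0.006,0,0.017,100],[-0.1842,0.023,-0.2086,0.006,0,0.017,100]]}}

```text
clock: 6.85
tcp_pos: [456.7, -68.4, 270.0]
tool_rot: [-1.571, 0.0, 0.5]
wrist_force: [-0.8, -0.2, 0.5]
grip_width: 1.002
```

```bash
python3 go.py 457 -68 179 29;python3 - <<'E'
from h import *
d=cam("top");
for n,b in(("top",(170,140,270,240)),):
    c=d["image"][b[1]:b[3],b[0]:b[2]]; cv2.imwrite(f"pics/{n}3.png",cv2.resize(c,None,fx=5,fy=5,interpolation=cv2.INTER_CUBIC))
d=cam("side"); b=(220,130,380,290)
c=d["image"][b[1]:b[3],b[0]:b[2]]; cv2.imwrite(f"pics/side3.png",cv2.resize(c,None,fx=3.7,fy=3.7,interpolation=cv2.INTER_CUBIC))
E
```

```text
[0.0005 0.091  0.0002] [-0.    -0.006 -0.   ] dist 91 yaw 28.6 -> 29.0 j6 -37 t 6.85 tcp [456.7 -68.4 270. ] tilt [-1.571  0.     0.5  ] g 1.002 F [-0.8 -0.2  0.5]
```

View pics/top3.png

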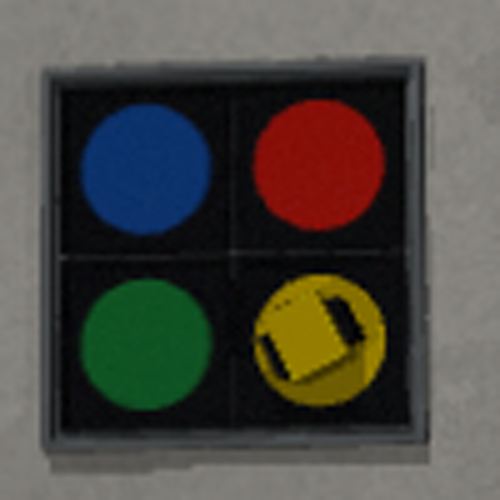

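View pics/side3.png

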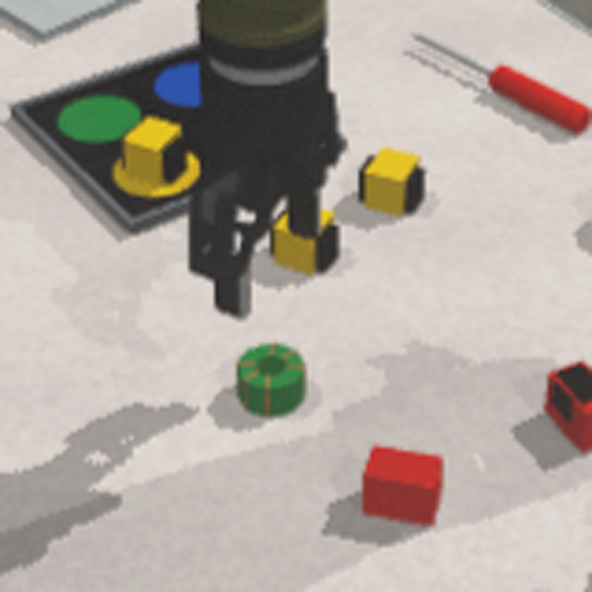

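The transformer stands on the yellow pad; its top is at crop (312,335), about 3 mm off centre. The gripper is above the choke, so I'll descend.

>>> {"name": "apply_moves", "arguments": {"rows": [[0,0.03,0,0,0,0,100],[0,0.06,0,0,0,0,100],[0,0.085,0,0,0,0,100],[0,0.091,0,0,0,0,100],[0,0.091,0,0,0,0,100],[0,0.091,0,0,0,0,30],[0,0.091,0,0,0,0,30],[0,0.091,0,0,0,0,30]]}}

```text
clock: 7.75
tcp_pos: [457.9, -67.5, 180.9]
tool_rot: [-1.573, -0.002, 0.503]
wrist_force: [-6.5, 1.9, 15.8]
grip_width: 0.527
```

>>> {"name": "apply_moves", "arguments": {"rows": [[0,0,0,0,0,0,30],[0,0,0,0,0,0,30],[0,0,0,0,0,0,30],[0,0,0,0,0,0,30]]}}

```text
clock: 8.15
tcp_pos: [458.0, -67.6, 181.1]
tool_rot: [-1.573, -0.002, 0.503]
wrist_force: [-0.5, 1.2, 1.3]
grip_width: 0.525
```

```bash
python3 go.py 512.5 296 290 29
```

```text
[ 0.2232 -0.1091  0.2921] [ 0.002 -0.003  0.002] dist 383 yaw 28.8 -> 29.0 j6 1 t 8.15 tcp [458.  -67.6 181.1] tilt [-1.573 -0.002  0.503] g 0.525 F [-0.5  1.2  1.3]
```

>>> {"name": "apply_moves", "arguments": {"rows": [[0,-0.02,0,0,0,0,30],[0,-0.06,0,0,0,0,30],[0,-0.1,0,0,0,0,30],[0.03,-0.109,0.04,0,0,0,30],[0.06,-0.109,0.08,0,0,0,30],[0.09,-0.109,0.12,0,0,0,30],[0.12,-0.109,0.16,0,0,0,30],[0.15,-0.109,0.2,0,0,0,30]]}}

```text
clock: 8.95
tcp_pos: [492.3, 181.2, 289.7]
tool_rot: [-1.573, -0.002, 0.503]
wrist_force: [0.8, -0.7, -0.5]
grip_width: 0.521
```

```bash
python3 go.py 512.5 296 290 29
```

```text
[ 0.073  -0.0003  0.0909] [ 0.002 -0.004  0.002] dist 117 yaw 28.8 -> 29.0 j6 1 t 8.95 tcp [492.3 181.2 289.7] tilt [-1.573 -0.002  0.503] g 0.521 F [ 0.8 -0.7 -0.5]
```

>>> {"name": "apply_moves", "arguments": {"rows": [[0.03,0,0.037,0,0,0,30],[0.06,0,0.075,0,0,0,30],[0.073,0,0.091,0,0,0,30],[0.073,0.02,0.091,0,0,0,30],[0.073,0.05,0.091,0,0,0,30],[0.073,0.08,0.091,0,0,0,30],[0.073,0.095,0.091,0,0,0,30],[0.073,0.098,0.091,0,0,0,30]]}}

```text
clock: 9.75
tcp_pos: [512.1, 295.3, 189.6]
tool_rot: [-1.573, 0.002, 0.502]
wrist_force: [0.1, -0.1, -0.8]
grip_width: 0.523
```

```bash
python3 go.py 512.5 296 189 29;  python3 - <<'E'
from h import *
for n,b in(("side",(200,100,360,230)),):
    d=cam(n); c=d["image"][b[1]:b[3],b[0]:b[2]]; cv2.imwrite(f"pics/{n}4.png",cv2.resize(c,None,fx=4,fy=4,interpolation=cv2.INTER_CUBIC))
E
```

```text
[0.0007 0.0006 0.0004] [ 0.002 -0.004 -0.002] dist 1 yaw 28.8 -> 29.0 j6 1 t 9.75 tcp [512.1 295.3 189.6] tilt [-1.573  0.002  0.502] g 0.523 F [ 0.1 -0.1 -0.8]
```

View pics/side4.png

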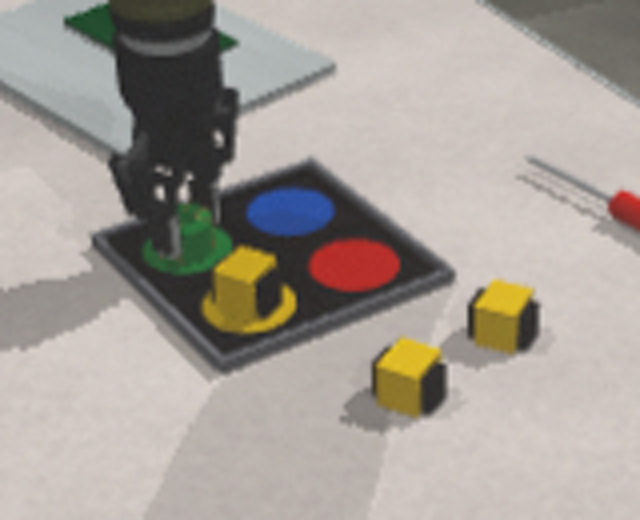

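The choke is centred over the green pad (crop ~(190,235)). I'll lower it slightly, then release.

>>> {"name": "apply_moves", "arguments": {"rows": [[0,0.001,0,0,0,0,30],[0,0.0015,0,0,0,0,30],[0,0.002,0,0,0,0,30],[0,0.002,0,0,0,0,30]]}}

```text
clock: 10.2
tcp_pos: [512.8, 295.6, 189.4]
tool_rot: [-1.573, -0.001, 0.502]
wrist_force: [0.5, 0.0, -1.1]
grip_width: 0.527
```

>>> {"name": "apply_moves", "arguments": {"rows": [[0,0,0,0,0,0,70],[0,0,0,0,0,0,70],[0,0,0,0,0,0,70],[0,0,0,0,0,0,70],[0,-0.02,0,0,0,0,70],[0,-0.06,0,0,0,0,70],[0,-0.1,0,0,0,0,100],[0,-0.1,0,0,0,0,100]]}}

```text
clock: 11.0
tcp_pos: [514.7, 296.8, 296.9]
tool_rot: [-1.574, -0.014, 0.502]
wrist_force: [0.4, 0.2, 0.8]
grip_width: 0.997
```

```bash
python3 go.py 471 -200 280 43
```

```text
[-0.2777  0.0144 -0.4144] [ 0.005 -0.248  0.013] dist 499 yaw 28.8 -> 43.0 j6 -66 t 11.0 tcp [514.7 296.8 296.9] tilt [-1.574 -0.014  0.502] g 0.997 F [0.4 0.2 0.8]
```

>>> {"name": "apply_moves", "arguments": {"rows": [[-0.2777,0.014,-0.4144,0.005,-0.248,0.013,100],[-0.2777,0.014,-0.4144,0.005,-0.248,0.013,100],[-0.2777,0.014,-0.4144,0.005,-0.248,0.013,100],[-0.2777,0.014,-0.4144,0.005,-0.248,0.013,100],[-0.2777,0.014,-0.4144,0.005,-0.248,0.013,100],[-0.2777,0.014,-0.4144,0.005,-0.248,0.013,100],[-0.2777,0.014,-0.4144,0.005,-0.248,0.013,100],[-0.2777,0.014,-0.4144,0.005,-0.248,0.013,100]]}}

```text
clock: 11.8
tcp_pos: [478.5, -102.9, 281.9]
tool_rot: [-1.571, -0.0, 0.75]
wrist_force: [0.9, 0.3, -0.7]
grip_width: 0.998
```

>>> {"name": "apply_moves", "arguments": {"rows": [[0,0,0,0,0,0,100]]}}

```text
clock: 11.9
tcp_pos: [477.9, -107.3, 281.7]
tool_rot: [-1.572, 0.001, 0.744]
wrist_force: [-0.1, -1.0, -0.1]
grip_width: 1.002
```

```bash
python3 go.py 471 -200 270 43;python3 - <<'E'
from h import *
d=cam("top");
for n,b in(("top",(170,140,270,240)),):
    c=d["image"][b[1]:b[3],b[0]:b[2]]; cv2.imwrite(f"pics/{n}5.png",cv2.resize(c,None,fx=5,fy=5,interpolation=cv2.INTER_CUBIC))
E
```

```text
[-0.0678  0.0118 -0.0635] [ 0.001 -0.007 -0.001] dist 94 yaw 42.6 -> 43.0 j6 -66 t 11.9 tcp [ 477.9 -107.3  281.7] tilt [-1.572e+00  1.000e-03  7.440e-01] g 1.002 F [-0.1 -1.  -0.1]
```

View pics/top5.png

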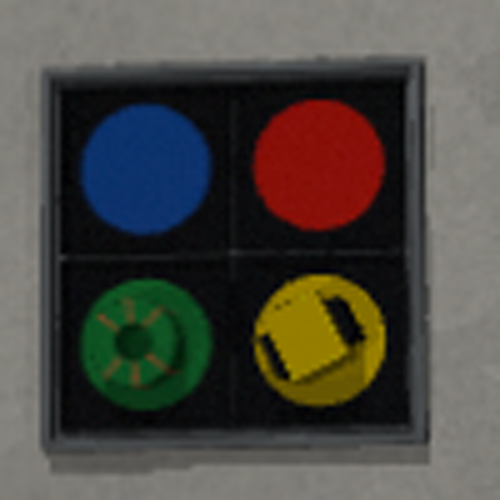

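The choke is centred on green: its hole is at crop (133,342) against an expected (132,343). Next is the clean red block at top (386,225), which has no scorch mark in the earlier crop.

>>> {"name": "apply_moves", "arguments": {"rows": [[-0.034,0.012,-0.032,0,0,0,100],[-0.068,0.012,-0.0635,0,-0.007,0,100],[-0.068,0.012,-0.0635,0,-0.007,0,100],[-0.068,0.012,-0.0635,0,-0.007,0,100]]}}

```text
clock: 12.35
tcp_pos: [471.1, -198.1, 269.0]
tool_rot: [-1.569, -0.0, 0.751]
wrist_force: [-0.3, -0.1, -0.7]
grip_width: 1.003
```

```bash
python3 go.py 471 -200 178 43;python3 - <<'E'
from h import *
for n,b in (("side",(270,150,430,310)),("top",(330,150,470,260))):
  d=cam(n)
  c=d["image"][b[1]:b[3],b[0]:b[2]]; cv2.imwrite(f"pics/{n}6.png",cv2.resize(c,None,fx=3.7,fy=3.7,interpolation=cv2.INTER_CUBIC))
E
```

```text
[-0.0014  0.091  -0.0015] [-0.001  0.001  0.   ] dist 91 yaw 43.0 -> 43.0 j6 -66 t 12.35 tcp [ 471.1 -198.1  269. ] tilt [-1.569 -0.     0.751] g 1.003 F [-0.3 -0.1 -0.7]
```

View pics/side6.png

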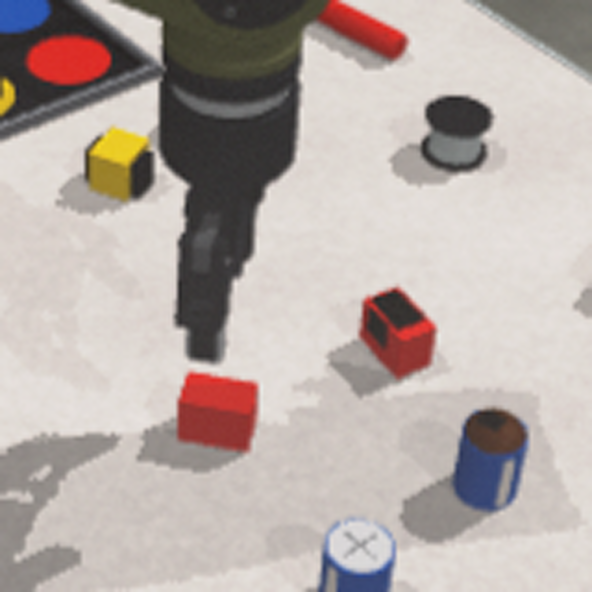

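View pics/top6.png

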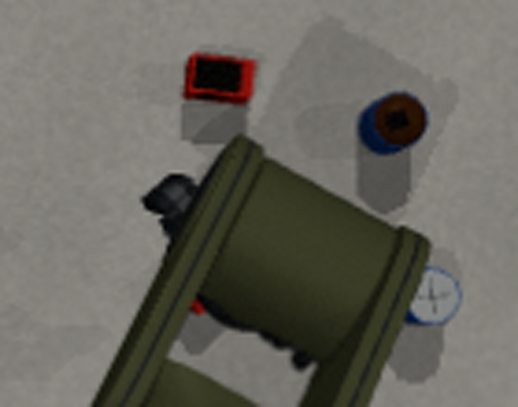

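```bash
python3 - <<'E'
from h import *
d=cam("side"); p=proj(d,[(471,-199,18),(471,-199,105),(471+29,-199+27,108),(471-29,-199-27,108)]); print((p-[270,150])*3.7)
E
```

```text
[[216.09241753 410.27881152]
 [220.28708328 309.07590527]
 [233.08215609 262.82011874]
 [206.9659014  350.73286217]]
```

Near fingertip predicted at crop (207,351), and the picture shows (205,355). They agree, so I'll descend.

>>> {"name": "apply_moves", "arguments": {"rows": [[-0.001,0.03,-0.001,0,0,0,100],[-0.001,0.06,-0.001,0,0,0,100],[-0.001,0.085,-0.001,0,0,0,100],[-0.001,0.09,-0.001,0,0,0,100],[-0.001,0.09,-0.001,0,0,0,100],[-0.001,0.09,-0.001,0,0,0,15],[-0.001,0.09,-0.001,0,0,0,15],[-0.001,0.09,-0.001,0,0,0,15]]}}

```text
clock: 13.3
tcp_pos: [471.8, -198.4, 180.7]
tool_rot: [-1.572, -0.001, 0.754]
wrist_force: [-0.9, 0.5, -0.9]
grip_width: 0.514
```

>>> {"name": "apply_moves", "arguments": {"rows": [[0,0,0,0,0,0,15],[0,0,0,0,0,0,15],[0,0,0,0,0,0,15],[0,0,0,0,0,0,15],[0,0,0,0,0,0,15]]}}

```text
clock: 13.8
tcp_pos: [472.2, -198.7, 181.5]
tool_rot: [-1.574, -0.001, 0.754]
wrist_force: [-0.4, 0.4, 4.6]
grip_width: 0.322
```

```bash
python3 go.py 609 205 290 43
```

```text
[ 0.3763 -0.1085  0.2003] [0.003 0.004 0.001] dist 440 yaw 43.2 -> 43.0 j6 -24 t 13.8 tcp [ 472.2 -198.7  181.5] tilt [-1.574e+00 -1.000e-03  7.540e-01] g 0.322 F [-0.4  0.4  4.6]
```

>>> {"name": "apply_moves", "arguments": {"rows": [[0,-0.02,0,0,0,0,15],[0,-0.06,0,0,0,0,15],[0,-0.1,0,0,0,0,15],[0.035,-0.108,0.02,0,0,0,15],[0.075,-0.108,0.04,0,0,0,15],[0.115,-0.108,0.06,0,0,0,15],[0.155,-0.108,0.08,0,0,0,15],[0.195,-0.108,0.1,0,0,0,15]]}}

```text
clock: 14.6
tcp_pos: [545.5, 9.5, 288.9]
tool_rot: [-1.573, -0.001, 0.754]
wrist_force: [0.5, -0.5, -0.4]
grip_width: 0.32
```

```bash
python3 go.py 609 205 290 43
```

```text
[ 0.1801 -0.0012  0.0991] [0.002 0.003 0.001] dist 206 yaw 43.2 -> 43.0 j6 -24 t 14.6 tcp [545.5   9.5 288.9] tilt [-1.573e+00 -1.000e-03  7.540e-01] g 0.32 F [ 0.5 -0.5 -0.4]
```

>>> {"name": "apply_moves", "arguments": {"rows": [[0.04,0,0.022,0,0,0,15],[0.08,0,0.044,0,0,0,15],[0.12,0,0.066,0,0,0,15],[0.16,0,0.088,0,0,0,15],[0.18,0,0.099,0,0,0,15],[0.18,0.02,0.099,0,0,0,15],[0.18,0.05,0.099,0,0,0,15],[0.18,0.07,0.099,0,0,0,15]]}}

```text
clock: 15.4
tcp_pos: [608.2, 205.0, 215.9]
tool_rot: [-1.571, 0.002, 0.755]
wrist_force: [0.3, 0.7, -1.4]
grip_width: 0.321
```

```bash
python3 go.py 609 205 191 43
```

```text
[ 0.0007  0.0249 -0.0006] [ 0.001  0.004 -0.002] dist 25 yaw 43.2 -> 43.0 j6 -24 t 15.4 tcp [608.2 205.  215.9] tilt [-1.571  0.002  0.755] g 0.321 F [ 0.3  0.7 -1.4]
```

>>> {"name": "apply_moves", "arguments": {"rows": [[0.001,0.012,0,0,0,0,15],[0.001,0.02,0,0,0,0,15],[0.001,0.024,0,0,0,0,15],[0.001,0.026,0,0,0,0,15],[0.001,0.027,0,0,0,0,15],[0.001,0.027,0,0,0,0,15]]}}

```text
clock: 16.0
tcp_pos: [609.3, 205.7, 189.8]
tool_rot: [-1.572, 0.001, 0.754]
wrist_force: [0.2, 0.0, -0.4]
grip_width: 0.321
```

```bash
python3 go.py 609 205 189 43;python3 - <<'E'
from h import *
for n,b in(("side",(200,100,360,230)),):
    d=cam(n); c=d["image"][b[1]:b[3],b[0]:b[2]]; cv2.imwrite(f"pics/{n}7.png",cv2.resize(c,None,fx=4,fy=4,interpolation=cv2.INTER_CUBIC))
E
```

```text
[-0.0006  0.0008 -0.0003] [ 0.001  0.004 -0.001] dist 1 yaw 43.2 -> 43.0 j6 -24 t 16.0 tcp [609.3 205.7 189.8] tilt [-1.572e+00  1.000e-03  7.540e-01] g 0.321 F [ 0.2  0.  -0.4]
```

View pics/side7.png

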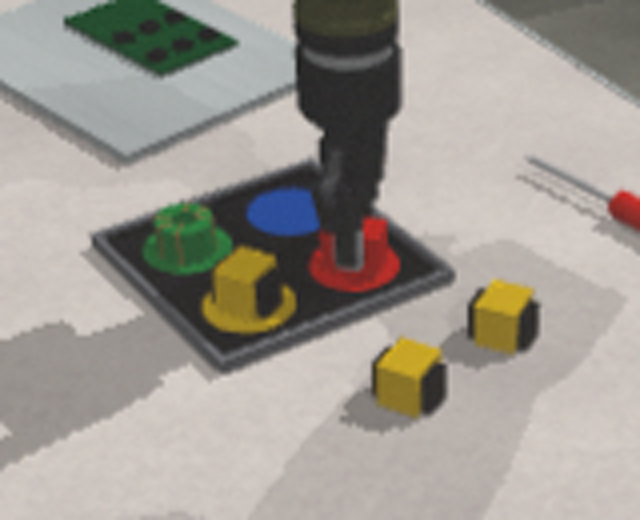

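The red block stands centred on the red pad (crop ~(355,255)). I'll ease it down 1 mm and release.

>>> {"name": "apply_moves", "arguments": {"rows": [[0,0.0015,0,0,0,0,15],[0,0.0015,0,0,0,0,15],[0,0.0015,0,0,0,0,15]]}}

```text
clock: 16.35
tcp_pos: [609.5, 205.8, 189.6]
tool_rot: [-1.573, 0.0, 0.755]
wrist_force: [-2.9, -0.9, 5.1]
grip_width: 0.318
```

>>> {"name": "apply_moves", "arguments": {"rows": [[0,0,0,0,0,0,55],[0,0,0,0,0,0,55],[0,0,0,0,0,0,55],[0,0,0,0,0,0,55],[0,-0.02,0,0,0,0,55],[0,-0.06,0,0,0,0,55],[0,-0.1,0,0,0,0,100],[0,-0.11,0,0,0,0,100]]}}

```text
clock: 17.15
tcp_pos: [610.9, 206.3, 305.7]
tool_rot: [-1.577, -0.008, 0.755]
wrist_force: [0.0, 0.1, 0.4]
grip_width: 0.866
```

```bash
python3 go.py 458 -351 300 -20; python3 go.py 458 -351 300 29
```

```text
[-0.4932  0.0038 -0.3013] [1.000e-03 1.104e+00 1.000e-02] dist 578 yaw 43.2 -> -20.0 j6 -17 t 17.15 tcp [610.9 206.3 305.7] tilt [-1.577 -0.008  0.755] g 0.866 F [0.  0.1 0.4]
[-0.4932  0.0038 -0.3013] [0.005 0.248 0.008] dist 578 yaw 43.2 -> 29.0 j6 -66 t 17.15 tcp [610.9 206.3 305.7] tilt [-1.577 -0.008  0.755] g 0.866 F [0.  0.1 0.4]
```

>>> {"name": "apply_moves", "arguments": {"rows": [[-0.493,0.004,-0.301,0,0,0.01,100],[-0.493,0.004,-0.301,0,0,0.01,100],[-0.493,0.004,-0.301,0,0,0.01,100],[-0.493,0.004,-0.301,0,0,0.01,100],[-0.493,0.004,-0.301,0,0,0.01,100],[-0.493,0.004,-0.301,0,0,0.01,100],[-0.493,0.004,-0.301,0,0,0.01,100],[-0.493,0.004,-0.301,0,0,0.01,100]]}}

```text
clock: 17.95
tcp_pos: [503.2, -181.7, 299.1]
tool_rot: [-1.577, 0.002, 0.755]
wrist_force: [0.4, -0.4, -0.3]
grip_width: 0.998
```

```bash
python3 go.py 458 -351 290 43
```

```text
[-0.1489  0.01   -0.0923] [ 0.006  0.004 -0.002] dist 175 yaw 43.2 -> 43.0 j6 -80 t 17.95 tcp [ 503.2 -181.7  299.1] tilt [-1.577  0.002  0.755] g 0.998 F [ 0.4 -0.4 -0.3]
```

>>> {"name": "apply_moves", "arguments": {"rows": [[-0.149,0.01,-0.092,0.006,0,0,100],[-0.149,0.01,-0.092,0.006,0,0,100],[-0.149,0.01,-0.092,0.006,0,0,100],[-0.149,0.01,-0.092,0.006,0,0,100],[-0.149,0.01,-0.092,0.006,0,0,100],[-0.149,0.01,-0.092,0.006,0,0,100]]}}

```text
clock: 18.55
tcp_pos: [457.4, -351.0, 289.1]
tool_rot: [-1.569, 0.002, 0.753]
wrist_force: [0.1, -0.1, -0.3]
grip_width: 1.004
```

```bash
python3 go.py 458 -351 186 43;python3 - <<'E'
from h import *
for n,b in(("side",(290,200,450,330)),("top",(170,140,270,240))):
    d=cam(n); c=d["image"][b[1]:b[3],b[0]:b[2]]; cv2.imwrite(f"pics/{n}8.png",cv2.resize(c,None,fx=4,fy=4,interpolation=cv2.INTER_CUBIC))
    if n=="side":
        p=proj(d,[(458,-351,50),(458+29,-351+27,130),(458-29,-351-27,130)]); print((p-[290,200])*4)
E
```

```text
[ 0.0007  0.1031 -0.0006] [-0.002  0.003 -0.002] dist 103 yaw 43.2 -> 43.0 j6 -80 t 18.55 tcp [ 457.4 -351.   289.1] tilt [-1.569  0.002  0.753] g 1.004 F [ 0.1 -0.1 -0.3]
[[307.04560351 389.9277114 ]
 [330.96736201 226.48729235]
 [310.62743295 345.94726925]]
```

View pics/side8.png

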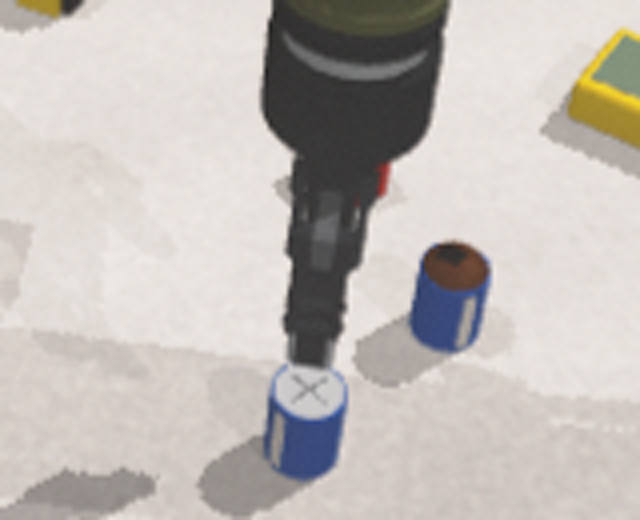

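View pics/top8.png

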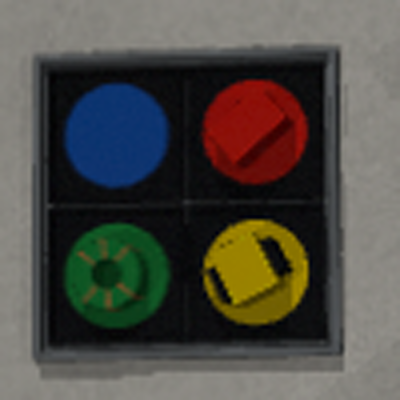

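The red block is placed well. The gripper sits over the silver-topped capacitor (crop (309,388)), and the predicted positions agree. Descending and closing.

>>> {"name": "apply_moves", "arguments": {"rows": [[0.001,0.03,0,0,0,0,100],[0.001,0.06,0,0,0,0,100],[0.001,0.09,0,0,0,0,100],[0.001,0.101,0,0,0,0,100],[0.001,0.101,0,0,0,0,100],[0.001,0.101,0,0,0,0,25],[0.001,0.101,0,0,0,0,25],[0.001,0.101,0,0,0,0,25]]}}

```text
clock: 19.45
tcp_pos: [459.1, -349.7, 190.3]
tool_rot: [-1.573, 0.002, 0.756]
wrist_force: [0.2, -0.5, -0.1]
grip_width: 0.517
```

>>> {"name": "apply_moves", "arguments": {"rows": [[0,0,0,0,0,0,25],[0,0,0,0,0,0,25],[0,0,0,0,0,0,25],[0,0,0,0,0,0,25],[0,0,0,0,0,0,25]]}}

```text
clock: 19.95
tcp_pos: [459.1, -349.8, 190.6]
tool_rot: [-1.573, 0.002, 0.756]
wrist_force: [-0.8, 0.5, 2.6]
grip_width: 0.459
```

```bash
python3 go.py 607 299 310 43
```

```text
[ 0.5523 -0.1213  0.3705] [ 0.002  0.005 -0.002] dist 676 yaw 43.3 -> 43.0 j6 -17 t 19.95 tcp [ 459.1 -349.8  190.6] tilt [-1.573  0.002  0.756] g 0.459 F [-0.8  0.5  2.6]
```

>>> {"name": "apply_moves", "arguments": {"rows": [[0,-0.02,0,0,0,0,25],[0,-0.06,0,0,0,0,25],[0,-0.1,0,0,0,0,25],[0.03,-0.12,0.02,0,0,0,25],[0.065,-0.12,0.044,0,0,0,25],[0.1,-0.12,0.067,0,0,0,25],[0.135,-0.12,0.09,0,0,0,25],[0.17,-0.12,0.114,0,0,0,25]]}}

```text
clock: 20.75
tcp_pos: [504.6, -148.3, 309.7]
tool_rot: [-1.573, 0.002, 0.755]
wrist_force: [0.6, -0.9, -0.0]
grip_width: 0.459
```

```bash
python3 go.py 607 299 310 43
```

```text
[ 0.3812 -0.0015  0.2555] [ 0.002  0.005 -0.002] dist 459 yaw 43.3 -> 43.0 j6 -17 t 20.75 tcp [ 504.6 -148.3  309.7] tilt [-1.573  0.002  0.755] g 0.459 F [ 0.6 -0.9 -0. ]
```

>>> {"name": "apply_moves", "arguments": {"rows": [[0.035,0,0.024,0,0,0,25],[0.07,0,0.047,0,0,0,25],[0.105,0,0.07,0,0,0,25],[0.14,0,0.094,0,0,0,25],[0.175,0,0.117,0,0,0,25],[0.21,0,0.14,0,0,0,25],[0.245,0,0.164,0,0,0,25],[0.28,0,0.188,0,0,0,25]]}}

```text
clock: 21.55
tcp_pos: [579.5, 182.2, 308.3]
tool_rot: [-1.573, 0.003, 0.755]
wrist_force: [0.3, 0.0, -0.4]
grip_width: 0.455
```

```bash
python3 go.py 607 299 310 43
```

```text
[ 0.1    -0.0021  0.0662] [ 0.002  0.005 -0.003] dist 120 yaw 43.3 -> 43.0 j6 -17 t 21.55 tcp [579.5 182.2 308.3] tilt [-1.573  0.003  0.755] g 0.455 F [ 0.3  0.  -0.4]
```

>>> {"name": "apply_moves", "arguments": {"rows": [[0.035,0,0.023,0,0,0,25],[0.07,0,0.046,0,0,0,25],[0.095,0,0.063,0,0,0,25],[0.1,0,0.066,0,0,0,25],[0.1,0.02,0.066,0,0,0,25],[0.1,0.05,0.066,0,0,0,25],[0.1,0.075,0.066,0,0,0,25],[0.1,0.085,0.066,0,0,0,25]]}}

```text
clock: 22.35
tcp_pos: [605.7, 297.3, 218.9]
tool_rot: [-1.57, 0.009, 0.755]
wrist_force: [-0.3, -0.0, -0.9]
grip_width: 0.46
```

```bash
python3 go.py 607 299 199 43
```

```text
[0.0023 0.0199 0.0003] [-0.     0.004 -0.009] dist 20 yaw 43.2 -> 43.0 j6 -17 t 22.35 tcp [605.7 297.3 218.9] tilt [-1.57   0.009  0.755] g 0.46 F [-0.3 -0.  -0.9]
```

>>> {"name": "apply_moves", "arguments": {"rows": [[0.001,0.005,0,0,0,-0.005,25],[0.002,0.01,0,0,0,-0.009,25],[0.002,0.015,0,0,0,-0.009,25],[0.002,0.018,0,0,0,-0.009,25],[0.002,0.019,0,0,0,-0.009,25],[0.002,0.019,0,0,0,-0.009,25]]}}

```text
clock: 22.95
tcp_pos: [607.1, 298.7, 200.3]
tool_rot: [-1.571, -0.001, 0.755]
wrist_force: [-0.4, 0.0, -1.1]
grip_width: 0.458
```

```bash
python3 go.py 607 299 199 43;python3 - <<'E'
from h import *
for n,b in(("side",(200,100,360,230)),):
    d=cam(n); c=d["image"][b[1]:b[3],b[0]:b[2]]; cv2.imwrite(f"pics/{n}9.png",cv2.resize(c,None,fx=4,fy=4,interpolation=cv2.INTER_CUBIC))
E
```

```text
[0.0001 0.0013 0.0003] [-0.     0.004  0.001] dist 1 yaw 43.2 -> 43.0 j6 -17 t 22.95 tcp [607.1 298.7 200.3] tilt [-1.571e+00 -1.000e-03  7.550e-01] g 0.458 F [-0.4  0.  -1.1]
```

View pics/side9.png

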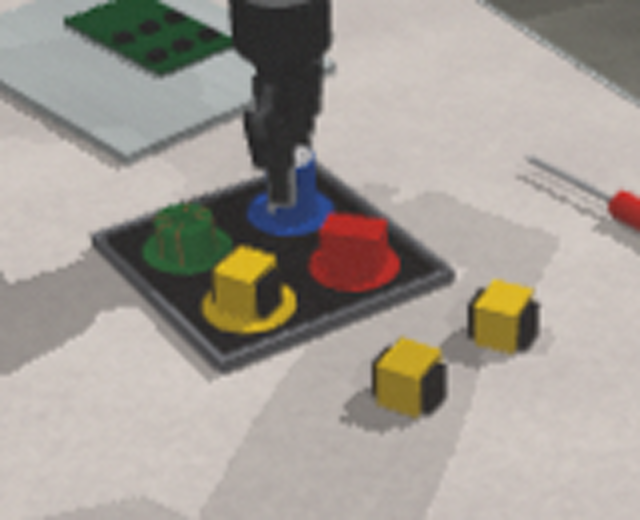

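The can is over the middle of the blue pad (crop ~(292,205)). Lowering the last ~2 mm.

>>> {"name": "apply_moves", "arguments": {"rows": [[0,0.001,0,0,0,0,25],[0,0.002,0,0,0,0,25],[0,0.0025,0,0,0,0,25],[0,0.0025,0,0,0,0,25]]}}

```text
clock: 23.4
tcp_pos: [607.3, 298.8, 198.6]
tool_rot: [-1.571, -0.002, 0.755]
wrist_force: [-0.6, -0.4, 3.9]
grip_width: 0.457
```

>>> {"name": "apply_moves", "arguments": {"rows": [[0,0,0,0,0,0,65],[0,0,0,0,0,0,65],[0,0,0,0,0,0,65],[0,0,0,0,0,0,65],[0,-0.02,0,0,0,0,65],[0,-0.06,0,0,0,0,65],[0,-0.1,0,0,0,0,100],[0,-0.12,0,0,0,0,100]]}}

```text
clock: 24.2
tcp_pos: [608.0, 299.0, 323.2]
tool_rot: [-1.573, -0.007, 0.755]
wrist_force: [0.1, 0.2, 0.3]
grip_width: 0.958
```

```bash
python3 go.py 400 0 400 43
```

```text
[-0.3558 -0.0791 -0.0755] [0.002 0.004 0.007] dist 372 yaw 43.2 -> 43.0 j6 -43 t 24.2 tcp [608.  299.  323.2] tilt [-1.573 -0.007  0.755] g 0.958 F [0.1 0.2 0.3]
```

>>> {"name": "apply_moves", "arguments": {"rows": [[-0.356,-0.079,-0.0755,0,0,0,100],[-0.356,-0.079,-0.0755,0,0,0,100],[-0.356,-0.079,-0.0755,0,0,0,100],[-0.356,-0.079,-0.0755,0,0,0,100],[-0.356,-0.079,-0.0755,0,0,0,100],[-0.356,-0.079,-0.0755,0,0,0,100],[-0.356,-0.079,-0.0755,0,0,0,100],[-0.356,-0.079,-0.0755,0,0,0,100]]}}

```text
clock: 25.0
tcp_pos: [398.1, -2.0, 400.9]
tool_rot: [-1.575, -0.008, 0.753]
wrist_force: [1.1, -0.2, -0.1]
grip_width: 1.001
```

>>> {"name": "apply_moves", "arguments": {"rows": [[0,0,0,0,0,0,100],[0,0,0,0,0,0,100],[0,0,0,0,0,0,100]]}}

```text
clock: 25.3
tcp_pos: [398.4, -1.4, 400.6]
tool_rot: [-1.575, -0.008, 0.754]
wrist_force: [0.1, -0.3, 0.1]
grip_width: 1.0
```

```bash
python3 - <<'E'
from h import *
for n,b in(("side",(200,110,440,290)),("top",(170,140,270,240))):
    d=cam(n); c=d["image"][b[1]:b[3],b[0]:b[2]]; k=3.3 if n=="side" else 5; cv2.imwrite(f"pics/{n}10.png",cv2.resize(c,None,fx=k,fy=k,interpolation=cv2.INTER_CUBIC))
    P=[(607,299,58),(609,205,44),(512.5,296,36),(515,202.5,44)]; print(n,(proj(d,P)-[b[0],b[1]])*k+k/2)
    if n=="side":
        for x in blobs(d,(350,200,440,300)): print(x[0],x[1],x[2])
print(bot.sense()["clock"])
E
```

```text
side [[239.11499664  96.85049641]
 [292.73130226 153.07755099]
 [153.78184302 146.92457324]
 [203.87364139 185.61100727]]
blue 176 [399.39204545 277.71022727]
red 227 [377.62114537 241.15859031]
top [[120.45834437 156.02411994]
 [305.83735092 156.14925633]
 [132.25725751 341.42279951]
 [306.92386984 336.42887914]]
25.4
```

View pics/side10.png

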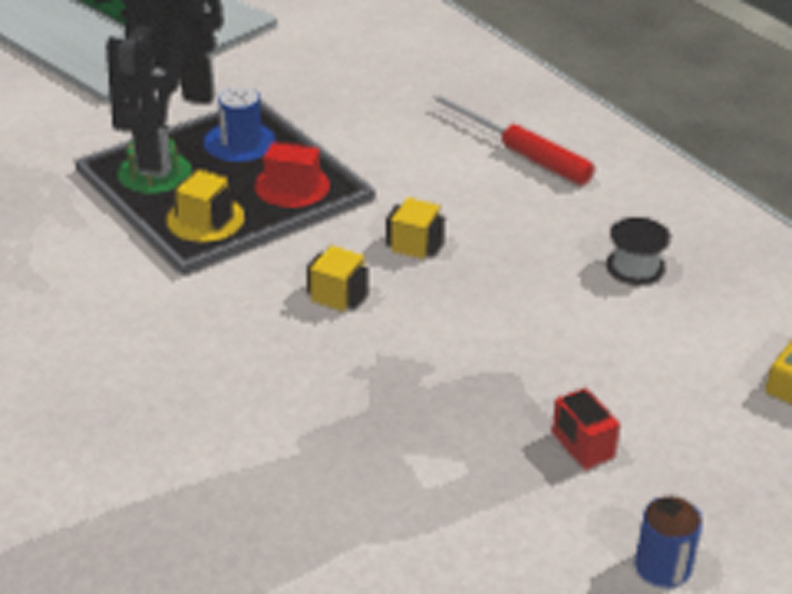

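View pics/top10.png

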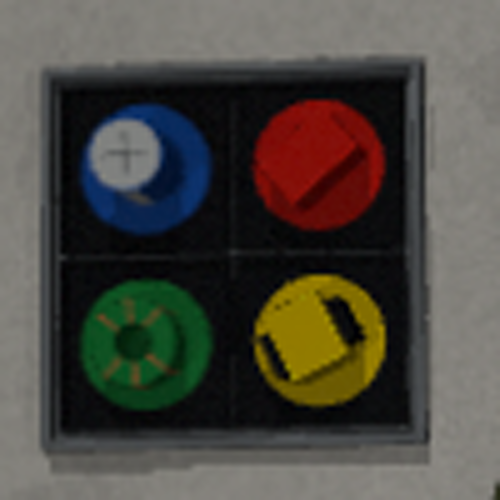

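Both pictures show all four parts upright within about 4 mm of the predicted centres: silver top at (126,155) against (120,156), choke hole at (133,342) against (132,341), transformer at ~(308,334) against (307,336), and red top at ~(305,158) against (306,156). The blown and burnt parts are within 0.3 px of their starting places.

```bash
python3 -c "
from cell import order
print(order.hand_in())"
```

```text
the job is handed in; nothing more can be done
None
```

I set all four good parts upright on the pads of their own colour and handed the job in at about 25 s of the 104 s allowed. For the transformer I took the one farthest to the robot's right.

- **Placement:** in the last top picture, each part's top was within about 4 mm of where it should be over its pad (the limit is 15 mm). The capacitor was the farthest off, by about 3 mm. The side picture showed the transformer, red block and capacitor upright. The gripper partly hid the choke there, but an earlier side picture and the last top one showed it flat on its pad.
- **Parts to leave alone:** the blown and burnt capacitors were within 0.3 px of their starting positions in the side view.
- **Robot:** the gripper was open and about 400 mm up, touching nothing.
- **Checks:** none failed or disagreed. The hand-in gave no verdict.

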